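# Set the coated plate to the scribed line and lock it

## Robot

A 6-joint arm with a two-finger parallel gripper is mounted at the origin on a cart in front of the work surface, level with it; the furniture and walls round the work are solid. World frame = base frame: x ahead of the robot, y to its left, z up, the work surface at z = 0. Lengths are in mm, angles in rad, forces in N, time in s.
With the tool pointing down it reaches from about 275 to 825 mm from the base axis. Payload 4.9 kg.
Tool frame: the origin (TCP) lies at the very end of the fingers, on their centre line; the grasp point (between the pads) lies 19 mm behind it; z points along the fingers, y is the direction in which the jaws open and shut (so a half turn about z gives the same grasp; the last joint's range is limited). The gripper opens to 85 mm and grips with 20 to 120 N. Pads are 22 mm wide; open, the fingers measure 114 mm over their backs; the gripper's body (76 mm by 85 mm) begins 54 mm behind the grasp point. The pads swing forward as they close: fully open they stand 13 mm farther back than shut.
Start: joints at [-1.283, 0.326, -0.193, 1.052, 0, 1.437], TCP at [225.185, -501.807, 231.281] pointing down, gripper open.
Joint ranges: [-2.65, 2.65], [-0.97, 1.79], [-1.3, 1.35], [-1.93, 2.1], [-1.47, 1.37], [-3.14, 3.14]. Speed limits (rad/s): [2.57, 2.57, 3.14, 3.14, 3.14, 3.14].

## Interface

Orientations are given as [roll, pitch, yaw] about the fixed x, y, z axes, in that order (R = Rz(yaw) Ry(pitch) Rx(roll)).
In Python, from bench import bot, solve_ik, imaging gives the robot as it stands. Calls block until the motion is done:
- bot.move_ptp(position, orientation): joint-space move of the TCP to a pose.
- bot.movel(position, rot=None, max_speed=150, threshold=None): straight line of the TCP; rot=None keeps the orientation; max_speed is the mean speed in mm/s. With threshold (N) it stops when the force on the tool has changed by that much, and returns True; else False.
- bot.move_j(angles): joint-space move.
- bot.grip(opening, effort=None): opening from 0.0 (shut) to 1.0 (fully open); effort is the grip in N (None keeps the last); returns when the fingers have stopped.
- bot.dwell(seconds).
- solve_ik(position, orientation): joint angles nearest the present ones, or None.
- bot.get_state(): the state.
- imaging.capture(name): name is "scene" or "top"; returns the picture (400x640x3 uint8, blue, green, red); there is no depth.
- imaging.camera_model(name): a dict with "K" (3x3 intrinsics, pixels), "position" and "rotation" of the camera in the world. Camera axes: x right, y up, looking along -z (the intrinsics and any distortion apply to the point x, -y, -z); pixel columns grow to the right and rows downward; lengths in mm; the calibration is good to about 2 mm. A picture is of the moment at which its call begins. camera_model takes no time and is no camera call.
A pose or a line that the arm cannot do raises bot.IKError and nothing moves.
- bot.sign_off(): hands the job in, once; it reports no verdict.
The state is a dict: "t": time; "qpos": joint angles; "joint_velocities": joint speeds; "effort": joint torques, N m; "tcp_pos": TCP position; "orientation": TCP orientation; "contact_force": force on the tool from outside, world axes, zero at the start; "wrist_torque": the same for the moment, N m; "opening": opening from 0.0 (shut) to 1.0 (fully open).
Only numpy, scipy, OpenCV 4.12 (cv2) and the standard library are available. Lean on these libraries where they do the work, as an engineer would, in place of code of your own. Each camera call takes 0.05 s, during which the arm holds its last target. There are 200 camera calls.

## Task

Press lightly on the white coated plate in the grey setting frame and slide it forward until its front edge lies on the scribed line; nothing stops it there. Press just hard enough to carry it along, never hard, since the coating is fragile. Then let go of the plate, push the frame's black clamp lever fully over to its forward end, and leave the plate on the line and the bottle, jar and dish beside the frame undisturbed.

Things in the scene. Friction and masses are not known exactly. Their poses are not given: they have to be found in the camera images.
- frame: fixed grey frame 192 x 106 mm, rails 34 mm high; origin at the centre of its underside, x = slide direction (forward), y left, z up. Bed top at z 8 mm; channel between the rails 84 mm wide, open above from x = -28 mm forward. A cover (x -96 to -28 mm, top at z 38 mm) hides the plate's rear end: the plate can only be pressed from above, in front of it, not gripped or pushed from behind
- line (a point): middle of the white scribed line (1.4 mm wide), on the bed at frame x = 62 mm, z = 8 mm; the line runs along the frame's y, up the inner sides of the rails and over their tops
- edge (a point): middle of the plate's front edge, taken down to bed height (z 8 mm in the frame). It moves with the plate along the frame's x, but does not show the plate's height. It starts 22 to 40 mm short of the line; the plate can slide about 15 mm past it
- carrier: slide under the white plate (110 x 80 x 3 mm, reaching 110 mm back from its front edge); origin at point edge, axes as the frame's. Plate top lies 14 to 28 mm above the worktop, different each time and in no reading: feel or see it. It is sprung, 5 N/mm over 4 mm. Sliding takes 3 N: press down with 6 to 9 N to carry it by friction; it stays where left. Over 12 N in all is too much
- lever (a joint): angle of the black-ball clamp lever on a grey block at the right (-y) side of the frame: 0 to 0.2 rad at the start, leaning back (frame -x, 0.5 rad from upright at 0); 1.0 rad is the end stop, leaning forward as far. Its axis is along the frame's y through frame (-45, -79, 22) mm; the ball is 60 mm from it; 1 to 2 N at the ball turns it, and it stays where left
- lever_tip (a point): centre of the black ball (26 mm across) at the end of the lever, 75 to 82 mm above the worktop
- dropper: bystander: small dropper bottle, 27 x 27 x 78 mm, upright to the left of the frame; origin at the centre of its underside
- jar: bystander: small screw-cap jar, 44 x 44 x 94 mm, upright to the right of the frame; origin at the centre of its underside
- dish: bystander: round flat dish, 66 x 66 x 16 mm, to the right of the frame; origin at the centre of its underside

How it is judged (in metres and radians):
On the way, in this order (a step that is already met when the one before it is completed fails the run):
1. the plate's front edge is on the line (within 2 mm) and the plate is let go, at rest (x of edge in the frame of line between -0.002 and 0.002 m and linear speed of carrier below 0.005 m/s and contact force between anything else and carrier below 0.1 N), for 0.2 s.
2. the clamp lever is fully forward (above 0.93 rad) (value of joint lever above 0.93 rad), for 0.2 s.
At the end, for the whole second after the job is handed in: the plate's front edge is within 2 mm of the scribed line and at rest, and the clamp lever is fully forward (above 0.93 rad) (x of edge in the frame of line between -0.002 and 0.002 m and linear speed of carrier below 0.005 m/s and value of joint lever above 0.93 rad); the robot touches nothing.
It fails at once if the plate is loaded with more than 12 N (contact force between anything else and carrier above 12 N).
It fails at once if the lever is pushed fully forward while the plate is off the line (value of joint lever above 0.93 rad and (x of edge in the frame of line below -0.003 m or x of edge in the frame of line above 0.003 m)).
It fails at once if a bystander is moved by more than 15 mm (distance of any of dropper, jar, dish from where it was at the start of the episode above 0.015 m).
It also fails if it takes over 54 s, if anything falls off the work surface, if the arm or the gripper's body presses on something with over 40 N, if the wrist force passes 120 N, or if a joint passes its speed limit or range.

## Working session

There is one attempt and no reset: what is moved stays moved. The work goes in short steps, each a Python script; the robot and the scene stay as the last script left them, time stands still between calls to the robot, and variables do not carry over. Pictures are saved under pics/ and viewed, about 8 in all and at most 12, crops included, and the job is handed in when it is done.

```bash
mkdir -p pics; ls; python3 - <<'E'
from bench import bot, imaging
import cv2,numpy as np
for n in("scene","top"):
    im=imaging.capture(n); cv2.imwrite(f"pics/{n}0.png",im); m=imaging.camera_model(n)
    print(n,{k:np.round(v,4).tolist() if not isinstance(v,str) else v for k,v in m.items()})
print(bot.get_state())
E
```

```text
pics
scene {'K': [[426.9663, 0.0, 323.55], [0.0, 426.9663, 204.2672], [0.0, 0.0, 1.0]], 'position': [198.0538, -975.2651, 589.1837], 'rotation': [0.9347, 0.0019, -0.4626]}
top {'K': [[498.6051, 0.0, 315.2791], [0.0, 498.6051, 192.2537], [0.0, 0.0, 1.0]], 'position': [419.9564, -357.3314, 924.1519], 'rotation': [0.0929, -0.027, -1.5532]}
{'t': 0.1, 'qpos': array([-1.28321724e+00,  3.26871731e-01, -1.93468081e-01,  1.05194617e+00,
       -8.60297339e-06,  1.43661829e+00]), 'joint_velocities': array([ 8.44799759e-04,  2.24360111e-05,  2.51107268e-03,  1.56787170e-04,
       -1.12631031e-03,  3.53589942e-04]), 'effort': array([-3.51062126e-04, -4.44240332e+01,  2.63036853e+01,  7.90224265e-03,
       -1.64205112e-04, -4.24003616e-06]), 'tcp_pos': array([ 225.02913656, -501.32131834,  230.58502911]), 'orientation': array([-3.14011523e+00, -1.90754400e-04,  4.21756992e-01]), 'contact_force': array([-0.67311228, -0.44536066,  0.28650877]), 'wrist_torque': array([-0.03932167, -0.01337287,  0.0053182 ]), 'opening': 1.0010133945554829}
```

View pics/scene0.png

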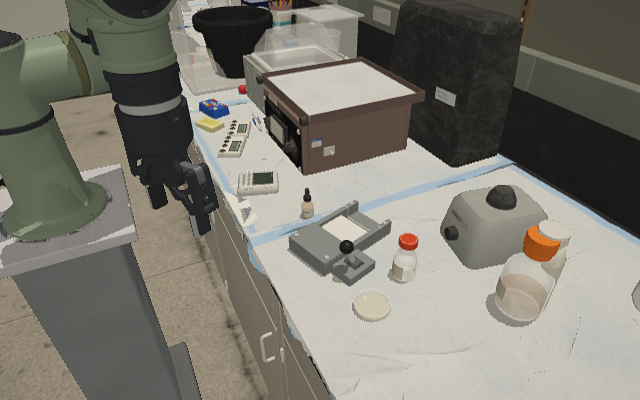

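View pics/top0.png

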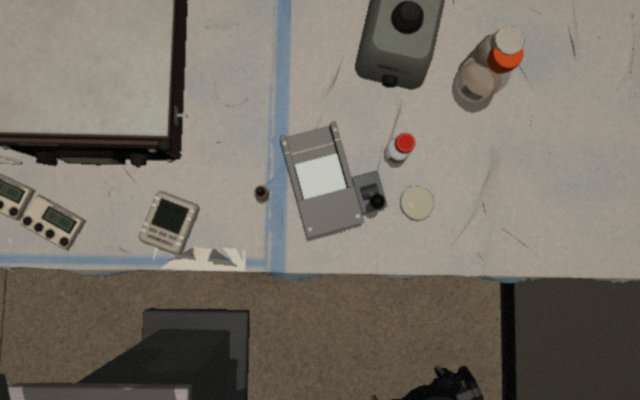

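The scene view shows the frame around (340,240). In the top view its corners are about (283,136), (336,124), (361,225) and (309,238), the plate is at about (321,177) and the ball at (377,201). The dish is at (417,203), the jar at (403,143) and the dropper at (262,192). I'll enlarge both views next.

```bash
cat > h.py <<'E'
import numpy as np, cv2
from scipy.spatial.transform import Rotation as R
from bench import imaging
def cam(n):
    m=imaging.camera_model(n); return np.array(m["K"]),np.array(m["position"]),R.from_euler("xyz",m["rotation"]).as_matrix()
def ray(n,p):
    K,c,r=cam(n); d=np.linalg.solve(K,[p[0],p[1],1]); return c,r@(d*[1,-1,-1])
def onz(n,p,z):
    c,d=ray(n,p); return c+d*(z-c[2])/d[2]
def proj(n,P):
    K,c,r=cam(n); q=K@((r.T@(np.array(P,float)-c))*[1,-1,-1]); return q[:2]/q[2]
def tri(p,q):
    (a,d),(b,e)=ray("scene",p),ray("top",q); s=np.linalg.lstsq(np.c_[d,-e],b-a,rcond=None)[0]
    u,v=a+d*s[0],b+e*s[1]; return (u+v)/2,np.linalg.norm(u-v)
E
python3 - <<'E'
import cv2
a=cv2.imread("pics/top0.png")[110:250,240:440]; cv2.imwrite("pics/t1.png",cv2.resize(a,None,fx=4,fy=4,interpolation=cv2.INTER_CUBIC))
a=cv2.imread("pics/scene0.png")[180:330,280:430]; cv2.imwrite("pics/s1.png",cv2.resize(a,None,fx=4,fy=4,interpolation=cv2.INTER_CUBIC))
E
```

```text
(no output)
```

View pics/t1.png

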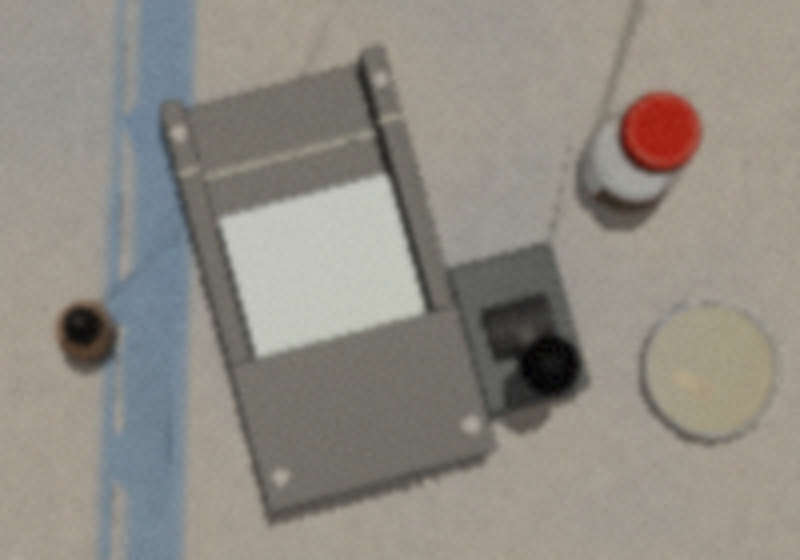

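View pics/s1.png

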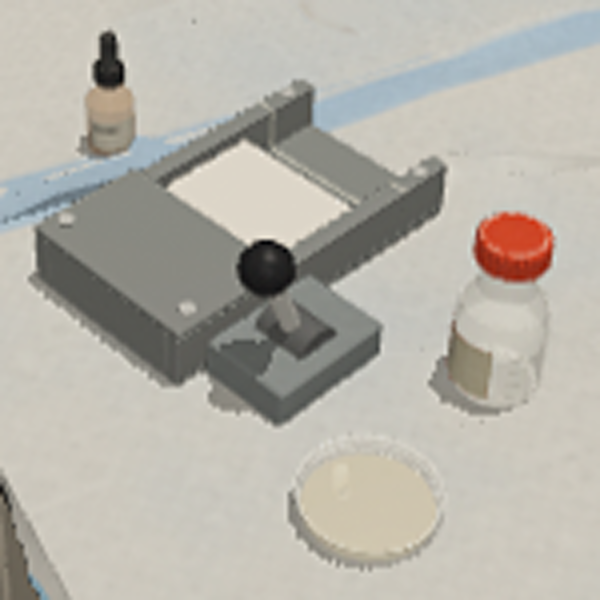

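```bash
cat > fit.py <<'E'
from h import *
from scipy.optimize import least_squares
T=lambda x,y:("top",np.array([x/4+240-.4,y/4+110-.4])); S=lambda x,y:("scene",np.array([x/4+280-.4,y/4+180-.4]))
obs=[((-28,53,38),T(238,362)),((-28,-53,38),T(452,308)),((-96,53,38),T(268,515)),((-96,-53,38),T(490,457)),
((62,42,8),T(207,177)),((62,-42,8),T(372,134)),((62,53,34),T(180,175)),((62,-53,34),T(403,117)),((96,47.5,34),T(173,102)),((96,-47.5,34),T(372,47)),
((-96,53,38),S(38,230)),((-96,-53,38),S(178,338)),((-28,53,38),S(150,175)),((96,-53,34),S(443,165)),((62,42,8),S(272,163))]
def W(f,P): c,s=np.cos(f[2]),np.sin(f[2]); return np.array([f[0]+c*P[0]-s*P[1],f[1]+s*P[0]+c*P[1],P[2]])
def res(f): return np.concatenate([proj(n,W(f,P))-p for P,(n,p) in obs])
if __name__=="__main__":
    f=least_squares(res,[430,-380,.25],loss="soft_l1",x_scale=[1,1,.01]).x
    print("frame",f); print(res(f).reshape(-1,2).round(1).tolist())
    po=[((1,40),T(219,216)),((1,-40),T(386,175)),((1,40),S(245,140))]
    g=least_squares(lambda q:np.concatenate([proj(n,W(f,(q[0],y,q[1])))-p for (_,y),(n,p) in po]),[30,20]); print("edge x,h",g.x,g.fun.round(1))
    np.save("f.npy",np.r_[f,g.x])
    b=tri(S(266,268)[1],T(551,364)[1]); print("ball",b)
    c,s=np.cos(f[2]),np.sin(f[2]); inv=lambda P:np.array([c*(P[0]-f[0])+s*(P[1]-f[1]),-s*(P[0]-f[0])+c*(P[1]-f[1])])
    print("ball in frame",inv(b[0]))
    for k,p,z in(("jar",T(662,131),94),("dish",T(709,370),16),("drop",T(82,326),78)): P=onz(*p,z); print(k,P.round(),inv(P).round())
E
python3 fit.py
```

```text
frame [ 5.27640196e+02 -3.91250047e+02  2.80153889e-01]
[[-1.8, 1.2], [1.9, -0.5], [0.5, 0.0], [2.6, -1.0], [-0.6, 0.5], [1.7, -0.1], [-0.1, 0.1], [0.7, -0.2], [-0.2, -0.4], [0.6, 0.3], [-1.5, -2.0], [-0.3, -1.3], [-3.8, -2.8], [1.3, -0.7], [-0.2, -4.2]]
edge x,h [40.250541   24.59019688] [ 0.3  0.3  0.9 -0.5  0.3  0.1]
ball (array([ 486.78861498, -485.175906  ,   76.31927106]), np.float64(0.860923834040459))
ball in frame [-65.2297289  -78.96835478]
jar [ 586. -529.   94.] [  18. -149.]
dish [ 491. -567.   16.] [ -84. -159.]
drop [ 499. -285.   78.] [  2. 110.]
```

```bash
sed -i 's/S(150,175)),/S(150,175)),/; s/^((-96,53,38),S(38,230)).*$/((-96,53,38),S(38,230)),((-96,-53,38),S(178,338)),((96,-53,34),S(443,165))]/; s/^obs=.*$/obs=[/' fit.py; python3 fit.py && python3 - <<'E'
from fit import *
from bench import bot
f=np.load("f.npy")[:3]; o=[np.pi,0,f[2]]
bot.grip(0.0)
P=W(f,(10,0,120)); bot.move_ptp(P,o)
P[2]=36; bot.movel(P)
F=[]
for i in range(8): bot.dwell(.05); F.append(bot.get_state()["contact_force"])
print(np.round(F,2).tolist())
s=bot.get_state();print(P,s["tcp_pos"],s["orientation"],s["t"])
P[2]=13; r=bot.movel(P,max_speed=4,threshold=2)
for i in range(4):
    bot.dwell(.1); s=bot.get_state(); print(r,s["tcp_pos"].round(2),s["contact_force"].round(2),s["t"])
np.save("F0.npy",np.mean(F,0))
E
```

```text
frame [ 5.27568876e+02 -3.91987599e+02  2.93083352e-01]
[[-0.6, 0.9], [1.6, -0.3], [-0.0, 0.6], [0.6, -0.4], [-0.3, 0.2], [0.3, 0.2], [-1.3, -1.3], [0.6, -0.9], [1.3, -0.9]]
edge x,h [40.58141244 24.82233403] [ 0.4  0.5  0.9 -0.8  0.2  0.2]
ball (array([ 486.78861498, -485.175906  ,   76.31927106]), np.float64(0.860923834040459))
ball in frame [-65.96390564 -77.43289668]
jar [ 586. -529.   94.] [  16. -148.]
dish [ 491. -567.   16.] [ -86. -157.]
drop [ 499. -285.   78.] [  4. 111.]
[[-0.12, 0.29, 0.16], [1.17, -0.08, 0.03], [0.63, -0.21, 0.6], [0.01, 0.14, 0.48], [-0.32, 0.32, 0.17], [0.21, -0.0, 1.25], [0.24, 0.43, -0.48], [-0.51, 0.16, -0.6]]
[ 537.14245272 -389.09854408   36.        ] [ 537.44285548 -389.2435882    36.53426833] [ 3.14086307e+00 -4.36973598e-04  2.93252210e-01] 3.2917
True [ 537.15 -389.11   26.46] [ 0.83 -0.95  3.65] 6.0833
True [ 537.12 -389.11   26.38] [ 0.76 -0.55  4.58] 6.1833
True [ 537.14 -389.08   26.31] [ 1.4  -1.97  4.2 ] 6.2833
True [ 537.08 -389.04   26.23] [ 1.17 -1.16  4.81] 6.3833
```

```bash
cat > slide.py <<'E'
from fit import *
from bench import bot
f=np.load("f.npy")[:3]; ux=np.array([np.cos(f[2]),np.sin(f[2]),0]); F0=np.load("F0.npy")
def force(n=6):
    v=[]
    for _ in range(n): bot.dwell(.02); v.append(bot.get_state()["contact_force"])
    return np.mean(v,0)-F0
def servo(cmd,target=7.5,tol=.6,it=8):
    for _ in range(it):
        F=force()[2]
        if abs(F-target)<tol: break
        cmd[2]-=np.clip((target-F)/5*.7,-.4,.35); bot.movel(cmd,max_speed=8)
    return cmd,F
def slide(d,cmd,step=4):
    n=int(np.ceil(abs(d)/step))
    for i in range(n):
        cmd=cmd+ux*d/n; bot.movel(cmd,max_speed=12); F=force(4)
        print("slide",i,F.round(1),bot.get_state()["tcp_pos"].round(2))
        if not 6.6<F[2]<8.6: cmd[2]-=np.clip((7.5-F[2])/5*.6,-.4,.3)
    return cmd
E
python3 - <<'E'
from slide import *
e=np.mean([onz(*T(219,216),27),onz(*T(386,175),27)],0); l=np.mean([onz(*T(207,177),8),onz(*T(372,134),8)],0)
d=(l-e)@ux; print("need",d)
cmd=bot.get_state()["tcp_pos"].copy(); cmd,F=servo(cmd); p0=bot.get_state(); print(cmd,p0["tcp_pos"],F,p0["t"])
if 18<d<30 and 6.5<F<9:
    cmd=slide(d-1,cmd); s=bot.get_state(); print("moved",(s["tcp_pos"]-p0["tcp_pos"])@ux,s["t"])
    bot.movel(cmd+[0,0,4],max_speed=20)
    bot.movel(cmd+[0,0,110],max_speed=150)
    b=W(f,(-125,-100,180)); bot.move_ptp(b,[np.pi,0,f[2]]); bot.dwell(.2); print(bot.get_state()["t"])
    im=imaging.capture("top"); cv2.imwrite("pics/top2.png",im); cv2.imwrite("pics/t2.png",cv2.resize(im[110:250,240:440],None,fx=4,fy=4,interpolation=cv2.INTER_CUBIC))
    cv2.imwrite("pics/scene2.png",imaging.capture("scene"))
np.save("press.npy",cmd)
E
```

```text
need 22.544737248933373
[ 537.08371917 -389.03582044   25.05602624] [ 537.16921577 -389.08625488   25.55219103] 7.706235298358376 8.2333
slide 0 [-2.1 -1.1  7.7] [ 539.57 -388.39   25.41]
slide 1 [-2.5 -1.1  8.1] [ 542.98 -387.37   25.41]
slide 2 [-2.5 -1.5  7.7] [ 546.45 -386.34   25.42]
slide 3 [-2.5 -1.1  8.3] [ 549.87 -385.36   25.41]
slide 4 [-2.1 -1.2  7.8] [ 553.34 -384.32   25.41]
slide 5 [-1.8 -1.5  7.3] [ 556.76 -383.33   25.42]
moved 20.413691405855413 11.3333
13.525
```

View pics/t2.png

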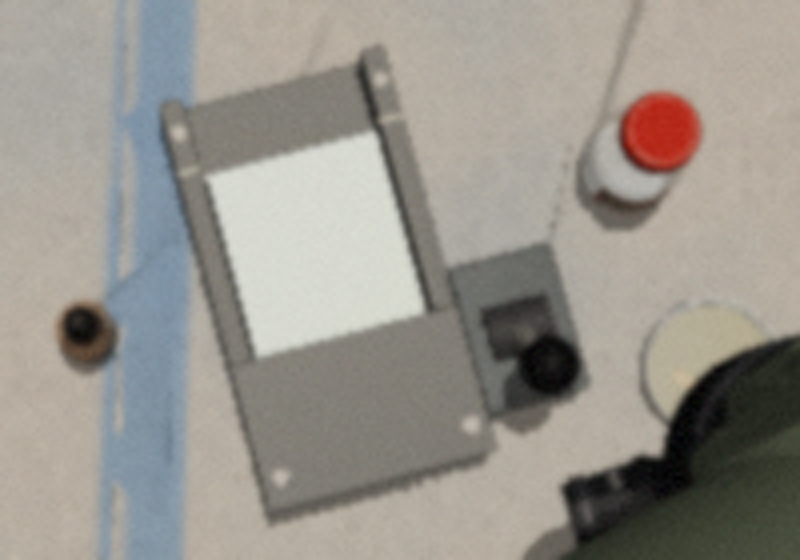

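The plate edge is now at crop (207,176)-(378,131), about where the line was. I'll measure it to sub-pixel accuracy.

```bash
cat > meas.py <<'E'
from slide import *
def prof(im,x,z,ys):
    pts=np.array([[proj("top",W(f,(a,y,z))) for a in x] for y in ys],np.float32)
    g=cv2.cvtColor(im,cv2.COLOR_BGR2GRAY).astype(np.float32)
    return cv2.remap(g,pts[...,0].copy(),pts[...,1].copy(),cv2.INTER_LINEAR)
x=np.arange(20,90,.25)
def edge(im,h=27.1,ys=np.arange(-32,33,2)):
    out=[]
    for k in (ys[ys<-8],ys[abs(ys)<=8],ys[ys>8]):
        p=prof(im,x,h,k).mean(0); hi=np.median(p[:20]); i=np.argmin(np.gradient(p)); lo=p[min(i+20,len(p)-1)]
        j=np.where(p>(hi+lo)/2)[0][-1]; out.append(x[j]+.25*(p[j]-(hi+lo)/2)/(p[j]-p[j+1]))
    return np.array(out)
def line(im,z,ys,lo=54,hi=72):
    xs=np.arange(lo,hi,.25); p=prof(im,xs,z,ys).mean(0); b=np.interp(xs,[lo,hi],[np.median(p[:12]),np.median(p[-12:])])
    w=np.clip(p-b,0,None); k=np.argmax(w); m=abs(xs-xs[k])<3; return (xs[m]*w[m]).sum()/w[m].sum()
E
python3 - <<'E'
from meas import *
a=cv2.imread("pics/top0.png"); b=cv2.imread("pics/top2.png")
print("edge0",edge(a),"edge2",edge(b))
print("line bed by y",[round(line(a,8,np.arange(c-10,c+11,2)),2) for c in(-28,0,28)])
for im in(a,b): print("line rails R,L",line(im,34,np.arange(-51,-44,1)),line(im,34,np.arange(45,52,1)))
ims=np.mean([imaging.capture("top").astype(float) for _ in range(6)],0).astype(np.uint8); cv2.imwrite("pics/top3.png",ims); print(edge(ims),line(ims,34,np.arange(-51,-44,1)),line(ims,34,np.arange(45,52,1)),bot.get_state()["t"])
E
```

```text
Traceback (most recent call last):
  File "meas.py", line 10, in edge
    p=prof(im,x,h,k).mean(0); hi=np.median(p[:20]); i=np.argmin(np.gradient(p)); lo=p[min(i+20,len(p)-1)]
      ~~~~^^^^^^^^^^
  File "meas.py", line 3, in prof
    pts=np.array([[proj("top",W(f,(a,y,z))) for a in x] for y in ys],np.float32)
                   ~~~~^^^^^^^^^^^^^^^^^^^^
  File "h.py", line 11, in proj
    K,c,r=cam(n); q=K@((r.T@(np.array(P,float)-c))*[1,-1,-1]); return q[:2]/q[2]
          ~~~^^^
  File "h.py", line 5, in cam
    m=imaging.camera_model(n); return np.array(m["K"]),np.array(m["position"]),R.from_euler("xyz",m["rotation"]).as_matrix()
ValueError: time passes only in moves, steps and waits
```

```bash
sed -i 's/^def cam/import functools\n@functools.cache\ndef cam/' h.py
python3 - <<'E'
from meas import *
a=cv2.imread("pics/top0.png"); b=cv2.imread("pics/top2.png")
print("edge0",edge(a),"edge2",edge(b))
print("line bed by y",[round(line(a,8,np.arange(c-10,c+11,2)),2) for c in(-28,0,28)])
for im in(a,b): print("line rails R,L",line(im,34,np.arange(-51,-44,1)),line(im,34,np.arange(45,52,1)))
ims=np.mean([imaging.capture("top").astype(float) for _ in range(6)],0).astype(np.uint8); cv2.imwrite("pics/top3.png",ims); print(edge(ims),line(ims,34,np.arange(-51,-44,1)),line(ims,34,np.arange(45,52,1)),bot.get_state()["t"])
E
```

```text
edge0 [40.13886499 40.309021   40.53274939] edge2 [60.56240015 60.78012582 60.92296864]
line bed by y [np.float64(63.13), np.float64(63.32), np.float64(63.43)]
line rails R,L 62.8170040897596 63.76912031858816
line rails R,L 62.80048651411085 63.73887302572656
[60.55991011 60.72268212 60.89619692] 62.847230365959575 63.74983031733643 13.925
```

```bash
python3 - <<'E'
from meas import *
D=2.55; o=[np.pi,0,f[2]]
cmd=np.load("press.npy"); up=cmd.copy(); up[2]=130; bot.move_ptp(up,o)
up[2]=31; bot.movel(up); bot.dwell(.2); F0[:]=np.mean([(bot.dwell(.03),bot.get_state()["contact_force"])[1] for _ in range(8)],0)
up[2]=15; r=bot.movel(up,max_speed=4,threshold=2); print(r,force())
cmd=bot.get_state()["tcp_pos"].copy(); cmd,F=servo(cmd); p0=bot.get_state()["tcp_pos"]; print(p0,F)
for i in range(8):
    m=(bot.get_state()["tcp_pos"]-p0)@ux
    if D-m<.2: break
    cmd=cmd+ux*(D-m)*.7; bot.movel(cmd,max_speed=8); print(i,m.round(2),force(4).round(1))
print("moved",(bot.get_state()["tcp_pos"]-p0)@ux)
bot.movel(bot.get_state()["tcp_pos"]+[0,0,5],max_speed=15); print((bot.get_state()["tcp_pos"]-p0)@ux)
up[2]=135; bot.movel(up)
bot.move_ptp(W(f,(-125,-100,180)),o); bot.dwell(.2)
ims=np.mean([imaging.capture("top").astype(float) for _ in range(4)],0).astype(np.uint8); cv2.imwrite("pics/top4.png",ims); print("edge",edge(ims),bot.get_state()["t"])
E
```

```text
True [ 0.66985518 -0.92045136  2.86117659]
[ 557.73477483 -382.84619556   25.58968766] 7.185993305893189
0 0.0 [-2.4  0.1  8. ]
1 0.95 [-2.1 -0.2  7.5]
2 2.01 [-2.5 -0.6  7.2]
3 2.3 [-2.5 -0.4  7.9]
moved 2.4162903817290267
2.2130040607177004
edge [62.96955554 63.12015141 63.25691589] 23.8583
```

```bash
python3 - <<'E'
from meas import *
o=[np.pi,0,f[2]]; fx=lambda:(bot.get_state()["tcp_pos"]-W(f,(0,0,0)))@ux
bot.move_ptp(W(f,(-108,-78.5,120)),o); bot.movel(W(f,(-108,-78.5,68)),max_speed=100); bot.dwell(.2)
r=bot.movel(W(f,(-25,-78.5,68)),max_speed=35,threshold=7); print(r,fx(),bot.get_state()["contact_force"],bot.get_state()["t"])
bot.dwell(.3); print(fx(),bot.get_state()["contact_force"])
cv2.imwrite("pics/s5.png",cv2.resize(imaging.capture("scene")[180:330,280:430],None,fx=4,fy=4,interpolation=cv2.INTER_CUBIC))
E
```

```text
True -39.80140008832775 [-0.8364703  -0.96158415  1.02354424] 26.85
-40.08180361499359 [-0.16694236 -0.09461157 -0.17686122]
```

View pics/s5.png

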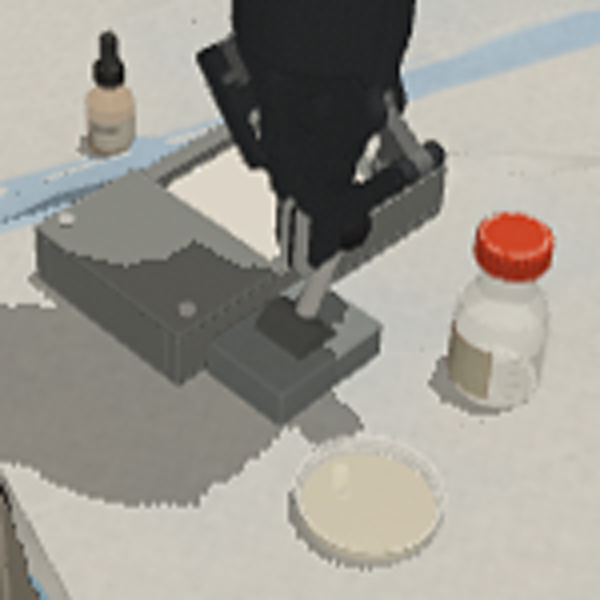

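The lever is leaning forward and the fingers stopped at x = -40, where I expected the stop. I'll push again to confirm, back off and look.

```bash
python3 - <<'E'
from meas import *
o=[np.pi,0,f[2]]; fx=lambda:(bot.get_state()["tcp_pos"]-W(f,(0,0,0)))@ux
r=bot.movel(W(f,(-33,-78.5,68)),max_speed=12,threshold=8); print(r,fx(),bot.get_state()["contact_force"])
bot.movel(W(f,(-100,-78.5,68)),max_speed=80); bot.movel(W(f,(-110,-78.5,160)))
bot.move_ptp(W(f,(-160,-78,200)),o); bot.dwell(.3)
ims=np.mean([imaging.capture("top").astype(float) for _ in range(4)],0).astype(np.uint8); cv2.imwrite("pics/top6.png",ims); print("edge",edge(ims),bot.get_state()["t"])
s=imaging.capture("scene")
def ball(im,x0,y0,x1,y1):
    m=(im[y0:y1,x0:x1].max(2)<40).astype(np.uint8); n,_,st,c=cv2.connectedComponentsWithStats(m); i=1+np.argmax(st[1:,4]); return c[i]+[x0,y0],st[i,4]
a,b=ball(s,330,220,390,265),ball(ims,350,150,395,215); P,e=tri(a[0],b[0]); d=P-W(f,(0,0,0)); print(a,b,P,e,"frame x",d@ux)
cv2.imwrite("pics/c6.png",np.hstack([cv2.resize(i,(400,400),interpolation=cv2.INTER_CUBIC) for i in(ims[110:250,250:440],s[180:330,280:430])]))
E
```

```text
True -39.8878830561006 [-0.4874675  -0.54260719  0.76100868]
edge [62.94745447 63.13329418 63.25843048] 30.1333
(array([365.49074074, 235.69444444]), np.int32(108)) (array([368.47972973, 173.37837838]), np.int32(148)) [ 534.91538299 -470.59028258   71.96451195] 1.1088289578331654 frame x -15.675510746462253
```

View pics/c6.png

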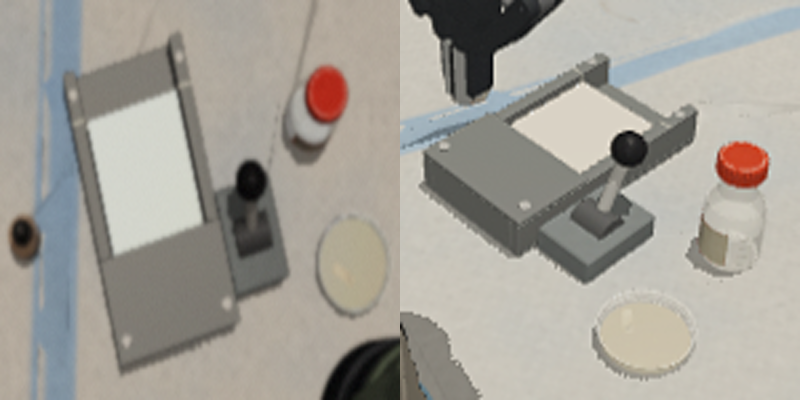

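```bash
python3 -c "
from bench import bot
bot.sign_off()"
```

```text
the job is handed in; nothing more can be done
```

The plate's front edge is on the scribed line, the clamp lever is at its forward stop, and the job is handed in at about 30 s of the 54 s allowed. Sign-off gives no verdict.

- **Plate:** I felt the plate top at about 27 mm and slid it with about 7 to 8 N of downward force, in two strokes of 20.4 and 2.4 mm. The highest reading while sliding was 8.3 N, though force was sampled between steps, not continuously. The first stroke left it 2.5 mm short, which the second corrected. The final top-view measurement puts the edge about 0.2 mm short of the line, and it did not move when I pushed the lever.
- **Lever:** Two pushes stopped on force at the same place, with the fingers at frame x about -40 mm, as expected at the end stop. The ball's measured position puts the lever at about 0.99 rad.
- **Bystanders:** The bottle, jar and dish look unmoved in the last pictures. I checked this by eye only. The arm is clear of everything.
- **Disagreements:**
  - My fitted frame pose puts the line at x = 63.3 mm instead of 62 mm. I therefore judged the edge relative to the line as measured in the pictures.
  - The measured ball height (72 mm) is below the stated 75 mm. I put that down to coarse pixels.

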